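# Scan two sides of a reagent pack at the code reader

### The arm

A 6-joint arm with a two-finger parallel gripper is mounted at the origin on the work surface. World frame = base frame: x ahead of the robot, y to its left, z up, the work surface at z = 0. Lengths are in m, angles in rad, forces in N, time in s.
With the tool pointing down it reaches from about 0.3 to 0.775 m from the base axis. Payload 14.6 kg.
Tool frame: the origin (TCP) lies at the very end of the fingers, on their centre line; the grasp point (between the pads) lies 19 mm behind it; z points along the fingers, x is the direction in which the jaws open and shut, and the axes are right-handed (so a half turn about z gives the same grasp; the last joint's range is limited). The gripper opens to 94 mm and grips with 3 to 60 N. Pads are 16 mm wide; open, the fingers measure 119 mm over their backs; the gripper's body (75 mm by 177 mm) begins 78 mm behind the grasp point.
Start: joints at [1.272, 0.3, 1.521, -0, 1.321, -0.067], TCP at [0.126, 0.535, 0.205] pointing down, gripper open.
Joint ranges: [-3.03, 3.03], [-0.79, 2.21], [0.23, 2.52], [-1.04, 4.18], [0, 3.07], [-2.55, 2.55]. Speed limits (rad/s): [2.22, 2.22, 2.57, 3.14, 3.14, 3.14].

### API

Orientations are given as [roll, pitch, yaw] about the fixed x, y, z axes, in that order (R = Rz(yaw) Ry(pitch) Rx(roll)).
In Python, from station import ctrl gives the robot as it stands.
- The arm moves only by the shell command python3 -m inch 'ROWS' [FORCE]. ROWS is JSON, one flat list of numbers, 7 for each row, row after row: the shift along the tool's x, y, z in cm, then the turn, a rotation vector about the tool's x, y, z in rad, then the opening, from 0 (shut) to 1 (fully open). In form: [tx, ty, tz, wx, wy, wz, claw, tx, ty, tz, wx, wy, wz, claw, ...]. A call has 1 to 20 rows; each row shifts and turns the commanded pose from where the row before left it, along the tool's axes as they then stand; what a row does not reach is not made up. A row lasts 1/8 s, in which the tool goes at most 62.5 mm and 10.7 degrees, less where a joint would pass 70% of its speed; a pose out of reach is approached as far as the arm can. A call is refused whole if a number of a shift passes 6.25 or a number of a turn 0.188, either way. A call with a gripper value outside its range is refused whole. The fingers move at their own pace and stop on an object; FORCE is the grip in N (left out, the last holds). Time passes only in rows, so rows that do not move let the fingers close. It gives the time, the measured TCP pose, the force and the opening at its end, in the units of the state.
- ctrl.get_obs(): the state, without advancing time (a new reading comes with each control period).
- ctrl.camera(name): name is "side" or "top"; returns (picture, depth): 420x560x3 uint8, red, green, blue; 420x560 float32, m along the optical axis (not along the pixel's ray), 0 where there is no reading.
- ctrl.camera_params(name): a dict with "vertical_fov" (degrees; the focal length in pixels is half the picture's height over the tangent of half this angle, whatever the lens; pixels are square), "cx", "cy" (the principal point, pixels), "distortion" ([k1, k2, p1, p2, k3] as OpenCV has them; the pictures are not rectified), "camera_from_world" (4x4, takes a point from world to camera coordinates). Camera axes: x right, y down, z forward; pixel columns grow to the right and rows downward; lengths in m; the calibration is good to about 2 mm. A picture is of the moment at which its call begins. camera_params takes no time and is no camera call.
- ctrl.hand_in(): hands the job in, once; it reports no verdict.
Trained networks look in the newest picture that a camera, given by its name, has taken for a name from the list of things; names that differ only in an ending like _2 or _b are one class to them, and where a whole thing is asked for, a point or a joint stands for the part that bears it (a point fixed in the world has none). Each returns a list of dicts, best first, with "score" (0 to 1); they miss things now and then, are a little off and sometimes report something else, mostly with a low value. They report only what shows in the picture. A call takes as long as a camera call. They do not tell look-alikes from the thing itself.
- ctrl.spot_in(camera, label): "bbox" ([centre column, centre row, width, height] in pixels, round what is visible of it).
- ctrl.place_of(camera, label): "centre" ([column, row] in pixels: a listed point, or the origin of a listed thing).
The state is a dict: "time_s": time; "qpos": joint angles; "joint_vel": joint speeds; "tau": joint torques, N m; "ee_pos": TCP position; "eef_rot": TCP orientation; "force": force on the tool from outside, world axes, zero at the start; "moment": the same for the moment, N m; "grip_width": finger opening in m.
Only numpy, scipy, OpenCV 4.12 (cv2) and the standard library are available. Lean on these libraries where they do the work, as an engineer would, in place of code of your own. Each camera call takes 0.05 s, during which the arm holds its last target. There are 200 camera calls.

### The job

Take the reagent pack with the grip tab on top and stand it on the counter with either long side flat against the reader's steel stop plate, centred on the dark window, and keep it still there for a second for the first scan. Then turn it a quarter turn so that the narrow end with the small cap is flat against the plate, centred on the window, and leave it standing there, let go. Do not tip the pack, and leave the other containers where they stand.

Things in the scene. Friction and masses are not known exactly. Their poses are not given: they have to be found in the camera images.
- pack_grip (a point): Reagent pack, loose, 0.3 kg, grey: body 92 (x) x 46 (y) x 60 mm high; on its top, central, a grip tab 36 (x) x 22 (y) x 36 mm high (96 overall), gripped from above across its 22 mm. Small white cap (20 mm wide, 12 high) on top, 34 mm from the middle, near the +x narrow end. Paper label on both long sides and the capped end. Point: middle of the tab, 78 mm above the underside; x to the capped end, z up.
- window (a point): Window of the code reader, fixed on the counter: upright steel stop plate 130 mm wide, 38 high, with a dark 44 x 18 mm window mid-front; behind it a white lower housing as wide, 28 high, 91 deep with the plate. Point: middle of the window on the plate's front face, 19 mm above the counter; x level into the plate, y along it, z up. The pack stands on the bare counter before it.
- twin_pack: Bystander: a wider grey container with two equal white caps and no grip tab, 92 x 66 mm, 72 mm high with its caps. Origin at the centre of its underside. Loose; to be left alone.
- bottle: Bystander: a round white jar with a lid, 60 mm across, 105 mm high. Origin at the centre of its underside. Loose; to be left alone.
Mind the look-alikes: they are no part of the job. Leave any purple look-alike of the part that bears window alone.

How it is judged:
By the outcome, as a careful person would: the job done as asked, in the order asked, and still so for the second after the job is handed in, with the robot touching nothing.
It also fails if it takes over 48 s, if anything falls off the work surface, if the arm or the gripper's body presses on something with over 40 N, if the wrist force passes 120 N, or if a joint passes its speed limit or range.

## Working session

There is one attempt and no reset: what is moved stays moved. The work goes in short steps, Python scripts to look and compute and a shell command to move; the robot and the scene stay as the last step left them, time stands still between calls to the robot, and variables do not carry over. Pictures are saved under pics/ and viewed, about 8 in all and at most 12, crops included, and the job is handed in when it is done.

```bash
mkdir -p pics; ls
cat > h.py <<'E'
import numpy as np, cv2
from station import ctrl
def K(n):
    p=ctrl.camera_params(n); f=210/np.tan(np.radians(p["vertical_fov"])/2)
    return np.array([[f,0,p["cx"]],[0,f,p["cy"]],[0,0,1]]),np.array(p["distortion"],float),np.array(p["camera_from_world"])
def ray(n,px):
    k,d,T=K(n); u=cv2.undistortPoints(np.array(px,float).reshape(-1,1,2),k,d)[:,0]
    R=T[:3,:3]; o=-R.T@T[:3,3]; return o,np.c_[u,np.ones(len(u))]@R   # depth-unit rays
def onz(n,px,z):
    o,r=ray(n,px); return o+r*((z-o[2])/r[:,2])[:,None]
def pt(n,px,depth):
    o,r=ray(n,px); d=np.array([depth[int(round(v)),int(round(u))] for u,v in np.reshape(px,(-1,2))]); return o+r*d[:,None]
def cloud(n,depth):
    v,u=np.mgrid[:420,:560]; o,r=ray(n,np.c_[u.ravel(),v.ravel()]); P=o+r*depth.reshape(-1,1); P[depth.ravel()==0]=np.nan
    return P.reshape(420,560,3)
def proj(n,P):
    k,d,T=K(n); return cv2.projectPoints(np.array(P,float).reshape(-1,3),cv2.Rodrigues(T[:3,:3])[0],T[:3,3],k,d)[0][:,0]
def save(n,img): cv2.imwrite("pics/"+n,img[...,::-1])
E
python3 - <<'E'
from h import *
np.set_printoptions(precision=3,suppress=True)
o=ctrl.get_obs(); print({k:np.round(v,3) for k,v in o.items()})
for n in("side","top"):
    p,d=ctrl.camera(n); save(n+"0.png",p); np.save(n+"0.npy",d)
    print(n,-K(n)[2][:3,:3].T@K(n)[2][:3,3])
    for l in("pack_grip","window","twin_pack","bottle"):
        r=ctrl.place_of(n,l)
        for q in r[:3]: print(l,round(q["score"],2),np.round(q["centre"],1),pt(n,q["centre"],d)[0])
E
```

```text
pics
{'time_s': np.float64(0.0), 'qpos': array([ 1.272,  0.3  ,  1.522, -0.   ,  1.321, -0.067]), 'joint_vel': array([ 0.   , -0.001, -0.   , -0.002,  0.   ,  0.   ]), 'tau': array([  0.001, -53.181, -35.273,   0.071,   0.024,  -0.   ]), 'ee_pos': array([0.126, 0.535, 0.205]), 'eef_rot': array([-3.142,  0.001,  1.339]), 'force': array([ 0.243,  1.243, -0.022]), 'moment': array([ 0.001,  0.003, -0.003]), 'grip_width': np.float64(0.094)}
side [ 0.206 -0.807  0.801]
pack_grip 0.97 [267.1 144.7] [0.601 0.181 0.094]
window 0.94 [394.8 325.4] [ 0.623 -0.347  0.029]
window 0.66 [341.5 262.2] [ 0.614 -0.169  0.024]
window 0.48 [201.  172.2] [0.448 0.237 0.022]
twin_pack 0.67 [204.2 214. ] [0.404 0.064 0.04 ]
bottle 0.67 [198.4 173.2] [0.442 0.239 0.019]
top [ 0.301 -0.037  1.335]
pack_grip 0.88 [200.4 184.6] [0.594 0.188 0.094]
window 0.73 [411.1 175.6] [ 0.626 -0.34   0.009]
window 0.7 [346.2 180.8] [ 0.617 -0.174  0.004]
twin_pack 0.58 [240.6 257.8] [0.417 0.092 0.074]
bottle 0.67 [174.9 252. ] [0.433 0.249 0.08 ]
```

View pics/side0.png

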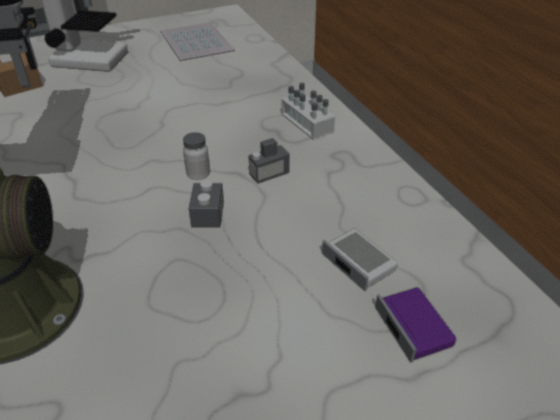

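View pics/top0.png

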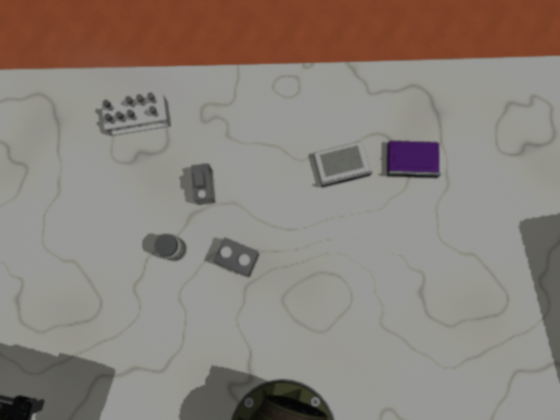

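Side view: the pack with tab is at (268,160), the twin pack at (206,206), the jar at (196,157). The white reader is at (358,258) with its window side near (343,264), and the purple look-alike reader is at (415,322). In the top view the pack is at (201,184), reader at (341,163), purple at (413,158), twin at (236,256), jar at (165,246). I choose the pack at (201,184) top and the white/grey reader. Next I measure both from depth and check a close crop.

Run:
```python
from h import *
np.set_printoptions(precision=4,suppress=True)
def rect(Q,name):
    r=cv2.minAreaRect((Q[:,:2]*1000).astype(np.float32)); print(name,len(Q),np.round(r[0],1),np.round(r[1],1),round(r[2],1),"medz",np.median(Q[:,2]))
for n in("side","top"):
    d=np.load(n+"0.npy"); C=cloud(n,d).reshape(-1,3); C=C[~np.isnan(C[:,0])]
    tbl=C[(abs(C[:,0]-.5)<.08)&(abs(C[:,1]+.05)<.05)]; print(n,"table z",np.median(tbl[:,2]))
    P=C[(abs(C[:,0]-.6)<.09)&(abs(C[:,1]-.185)<.075)]
    rect(P[P[:,2]>.085],"tab"); rect(P[(P[:,2]>.052)&(P[:,2]<.066)],"body"); rect(P[P[:,2]>.03],"all")
    c=P[(P[:,2]>.068)&(P[:,2]<.076)]; print("cap",len(c),c.mean(0))
    R=C[(abs(C[:,0]-.64)<.1)&(abs(C[:,1]+.155)<.1)]
    R=R[R[:,1]>-.25]
    rect(R[R[:,2]>.015],"reader"); rect(R[R[:,2]>.033],"plate")
    for k in(R[R[:,2]>.033],): print(k[:,0].min(),k[:,0].max(),k[:,1].min(),k[:,1].max())
a=cv2.imread("pics/side0.png");b=cv2.imread("pics/top0.png")
rs=lambda i,x,y,w,h:cv2.resize(i[y:y+h,x:x+w],(400,300),interpolation=cv2.INTER_CUBIC)
cv2.imwrite("pics/crop1.png",np.vstack([np.hstack([rs(a,228,130,80,60),rs(a,300,215,120,90)]),np.hstack([rs(b,160,154,80,60),rs(b,290,125,100,75)])]))
```

```text
side table z -0.001289466336908851
tab 127 [608.7 190.2] [37.3 27.7] 3.4 medz 0.0933813189620658
body 349 [609.3 189.9] [94.6 48.5] 4.3 medz 0.05785976254248937
all 944 [609.3 188.8] [95.7 50.7] 4.4 medz 0.057638774100963464
cap 85 [0.5923 0.1845 0.0711]
reader 2266 [ 658.4 -163.3] [ 94.2 133.2] 12.8 medz 0.027339026159403923
plate 191 [ 617.4 -173. ] [ 10. 132.] 12.8 medz 0.03592707291737551
0.6009711767593549 0.6354048068952769 -0.23732983403281493 -0.10785377679832897
top table z 0.0006884478074418166
tab 141 [610.8 192.3] [36.5 21.8] 3.4 medz 0.09578816267085433
body 437 [610.9 192.9] [94.  47.1] 6.1 medz 0.060361825199670704
all 753 [610.9 192.7] [94.3 47.7] 7.0 medz 0.06140750642515491
cap 53 [0.5821 0.1887 0.0719]
reader 1783 [ 660.1 -161.6] [ 92.9 130.7] 12.9 medz 0.029385109326008685
plate 284 [ 654.4 -162.7] [ 83.5 128.3] 15.1 medz 0.03516664782208345
0.6029597077188895 0.7111459778153901 -0.23419312617418753 -0.09894927087235367
```

View pics/crop1.png

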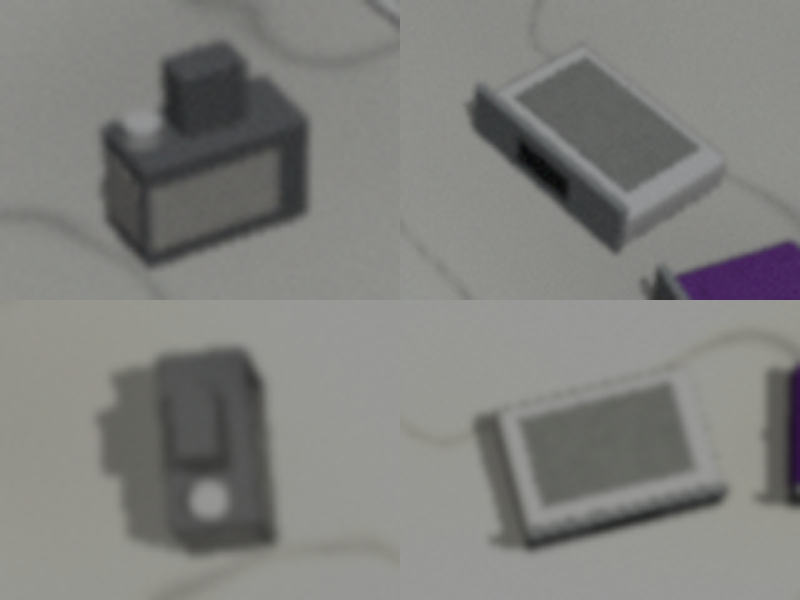

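Crop check: the pack (tab on top, one cap, labels) matches the description, with the cap end towards the robot. The white reader's steel plate and dark window face the robot.

Fits:
- **Pack:** centre (0.610, 0.191), yaw about 185°.
- **Window:** about (0.615, −0.173), with the plate normal at 12.8° yaw.

I'm moving above the pack.

```bash
cat >> h.py <<'E'
def plan(x,y,z,yaw):
    o=ctrl.get_obs(); a=o["eef_rot"][2]; e=np.array([x,y,z])-o["ee_pos"]; c,s=np.cos(a),np.sin(a)
    w=(np.radians(yaw)-a+np.pi)%(2*np.pi)-np.pi
    print("cm",np.round(100*np.array([c*e[0]+s*e[1],s*e[0]-c*e[1],-e[2]]),2),"wz",round(-w,3),"t",round(float(o["time_s"]),2),"F",np.round(o["force"],1),"grip",round(float(o["grip_width"]),4))
E
python3 -m inch '[-1.86,4.58,0,0,0,0,1,-1.86,4.58,0,0,0,0,1,-1.86,4.58,0,0,0,0,1,-1.86,4.58,0,0,0,0,1,-1.86,4.58,0,0,0,0,1,-1.86,4.58,0,0,0,0,1,-1.86,4.58,0,0,0,0,1,-1.86,4.58,0,0,0,0,1,-1.86,4.58,0,0,0,0,1,-1.86,4.58,0,0,0,0,1,-1.86,4.58,0,0,0,0,1,-1.86,4.58,0,0,0,0,1,0,0,0,0,0,-0.16,1,0,0,0,0,0,-0.16,1,0,0,0,0,0,0,1]' 20
python3 -c "
from h import *
plan(.610,.1915,.066,95)"
```

```text
time_s: 2.38
ee_pos: [0.61, 0.1917, 0.2053]
eef_rot: [-3.141, 0.0, 1.658]
force: [0.0, -0.1, -0.0]
grip_width: 0.0935
cm [-0.02 -0.   13.93] wz -0.0 t 2.38 F [ 0.  -0.1 -0. ] grip 0.0935
```

```bash
python3 -m inch '[0,0,4,0,0,0,1,0,0,3.5,0,0,0,1,0,0,2,0,0,0,1,0,0,0,0,0,0,1]'
python3 - <<'E'
from h import *
p,d=ctrl.camera("side"); save("side1.png",p)
o=ctrl.get_obs(); print(o["ee_pos"], proj("side",[o["ee_pos"],[.61,.191,.096]]))
cv2.imwrite("pics/crop2.png",cv2.resize(p[90:210,200:360,::-1],(640,480),interpolation=cv2.INTER_CUBIC))
E
```

```text
time_s: 2.88
ee_pos: [0.6093, 0.1917, 0.1092]
eef_rot: [-3.139, 0.0, 1.656]
force: [0.2, -1.3, 0.9]
grip_width: 0.0942
[0.60993562 0.19187638 0.11064705] [[268.66031217 135.51342335]
 [268.94238089 140.92632495]]
```

View pics/crop2.png

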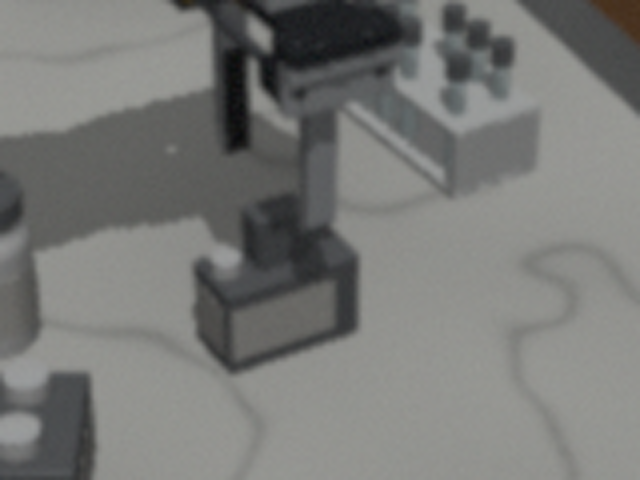

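The fingers straddle the tab, one on each long side, with the tab at crop (272,230) between them. I descend, close and lift.

```bash
python3 -m inch '[0,0,2,0,0,0,1,0,0,1.5,0,0,0,1,0,0,0.9,0,0,0,1,0,0,0,0,0,0,0.4,0,0,0,0,0,0,0.1,0,0,0,0,0,0,0,0,0,0,0,0,0,0,0,0,0,0,0,0,0,0,0,0,0,0,0,0]' 20
python3 -c "
from h import *
plan(.610,.1915,.066,95)"
```

```text
time_s: 4.05
ee_pos: [0.61, 0.1918, 0.0665]
eef_rot: [3.142, 0.0, 1.659]
force: [0.6, 0.7, -0.0]
grip_width: 0.0374
cm [-0.03 -0.    0.05] wz 0.001 t 4.05 F [ 0.6  0.7 -0. ] grip 0.0374
```

```bash
python3 -m inch '[0,0,0,0,0,0,0,0,0,0,0,0,0,0,0,0,0,0,0,0,0,0,0,0,0,0,0,0]' 20
python3 -m inch '[0,0,0,0,0,0,0,0,0,-2,0,0,0,0,0,0,-3,0,0,0,0,0,0,0,0,0,0,0]' 20
python3 -c "
from h import *
u=np.array([np.cos(np.radians(12.8)),np.sin(np.radians(12.8))]); w=np.array([.6155,-.1725])
for d in(.023,.046,.055,.085): print(d,w-u*d)
t=w-u*.065; plan(*t,.105,12.8)"
```

```text
time_s: 4.55
ee_pos: [0.6099, 0.1918, 0.0664]
eef_rot: [-3.141, 0.0, 1.659]
force: [0.1, -0.3, 0.4]
grip_width: 0.0219
time_s: 5.05
ee_pos: [0.6112, 0.1921, 0.1197]
eef_rot: [3.137, -0.001, 1.659]
force: [-0.5, 0.4, -1.4]
grip_width: 0.0219
0.023 [ 0.59307156 -0.17759562]
0.046 [ 0.57064313 -0.18269123]
0.055 [ 0.56186679 -0.18468517]
0.085 [ 0.5326123  -0.19133162]
cm [-37.23  -9.23   1.47] wz 1.436 t 5.05 F [-0.5  0.4 -1.4] grip 0.0219
```

Held at 21.9 mm. I carry it to the front of the plate and turn.

```bash
python3 -m inch '[-1.86,-0.46,0,0,0,0,0,-3.72,-0.92,0,0,0,0,0,-3.72,-0.92,0,0,0,0,0,-3.72,-0.92,0,0,0,0,0,-3.72,-0.92,0,0,0,0,0,-3.72,-0.92,0,0,0,0,0,-3.72,-0.92,0,0,0,0,0,-3.72,-0.92,0,0,0,0,0,-3.72,-0.92,0,0,0,0,0,-3.72,-0.92,0,0,0,0,0,-1.86,-0.46,0,0,0,0,0,0,0,0,0,0,0.1795,0,0,0,0,0,0,0.1795,0,0,0,0,0,0,0.1795,0,0,0,0,0,0,0.1795,0,0,0,0,0,0,0.1795,0,0,0,0,0,0,0.1795,0,0,0,0,0,0,0.1795,0,0,0,0,0,0,0.1795,0,0,0,0,0,0,0,0]' 20
python3 - <<'E'
from h import *
np.set_printoptions(precision=4,suppress=True)
u=np.array([np.cos(np.radians(12.8)),np.sin(np.radians(12.8))]); w=np.array([.6155,-.1725])
plan(*(w-u*.055),.068,12.8)
p,d=ctrl.camera("side"); save("side2.png",p)
C=cloud("side",d)
r=ctrl.place_of("side","window"); print([(round(q["score"],2),np.round(q["centre"],1),onz("side",[q["centre"]],.019)) for q in r])
# window dark blob expected projection
print(proj("side",[[*w,.019]]))
cv2.imwrite("pics/crop3.png",cv2.resize(p[190:310,260:420,::-1],(640,480),interpolation=cv2.INTER_CUBIC))
E
```

```text
time_s: 7.55
ee_pos: [0.5507, -0.1867, 0.1159]
eef_rot: [-3.141, 0.001, 0.224]
force: [0.1, -0.5, -2.7]
grip_width: 0.0221
cm [1.14 0.05 4.79] wz 0.001 t 7.55 F [ 0.1 -0.5 -2.7] grip 0.0221
[(0.59, array([389.9, 326.8]), array([[ 0.619 , -0.3402,  0.019 ]])), (0.57, array([342.3, 262.9]), array([[ 0.6172, -0.1679,  0.019 ]]))]
[[342.6765 264.6884]]
```

View pics/crop3.png

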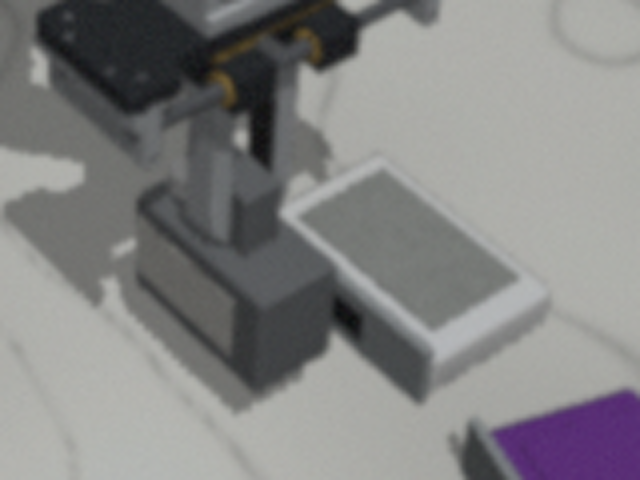

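Run:
```python
from h import *
np.set_printoptions(precision=4,suppress=True)
a=np.radians(12.8);u=np.array([np.cos(a),np.sin(a),0]);v=np.array([-u[1],u[0],0]); w=np.array([.6155,-.1725,.019])
for n in("side","top"):
    im=cv2.imread(f"pics/{n}0.png"); c=proj(n,[w])[0]; g=im.max(2).astype(float); print(n,c)
    if n=="side":
        x0,y0=int(c[0])-14,int(c[1])-14; G=g[y0:y0+28,x0:x0+28]; print("min",G.min())
        m=G<0.5*(G.min()+np.median(g[240:250,330:336])); k,l,s,ce=cv2.connectedComponentsWithStats(m.astype(np.uint8)); 
        for i in range(1,k):
            if s[i,4]<8: continue
            px=ce[i]+[x0,y0]; o,r=ray(n,[px]); t=((w-o)@u)/(r[0]@u); X=o+r[0]*t; print(s[i],px,X,"lat",(X-w)@v)
d,=[ctrl.camera("side")[1]]
T=ctrl.get_obs()["ee_pos"]; C=cloud("side",d).reshape(-1,3); C=C[~np.isnan(C[:,0])]
Q=C[(np.linalg.norm(C[:,:2]-T[:2],axis=1)<.06)&(C[:,2]>.06)&(C[:,2]<T[2]-.003)&(C[:,2]>.042)]
r=cv2.minAreaRect((Q[:,:2]*1000).astype(np.float32)); print(r,T)
L=(Q-T)@np.c_[u,v]; print("u",np.percentile(L[:,0],[0.5,2,98,99.5]),"v",np.percentile(L[:,1],[.5,2,98,99.5]))
# reader in depth now/initial
for n in("side","top"):
    C=cloud(n,np.load(n+"0.npy")).reshape(-1,3); C=C[~np.isnan(C[:,0])]
    R=C[(abs(C[:,0]-.66)<.09)&(abs(C[:,1]+.163)<.09)&(C[:,2]>.017)&(C[:,1]>-.25)]; L=(R-w)@np.c_[u,v]
    P=L[R[:,2]<.033]; print(n,"u",np.percentile(L[:,0],[.3,1,99,99.7]),"v",np.percentile(L[:,1],[.3,1,99,99.7]))
```

```text
side [342.6765 264.6884]
min 10.0
[  0   0  28  28 313] [341.4728 263.7987] [ 0.6147 -0.169   0.0186] lat 0.0035667930659362516
top [346.1367 180.0138]
((548.03173828125, -188.63134765625), (48.473350524902344, 95.65792846679688), 16.06103515625) [ 0.5509 -0.1868  0.1162]
u [-0.0257 -0.025   0.0193  0.0212] v [-0.0475 -0.0471  0.0406  0.0441]
side u [-0.0029 -0.0024  0.0875  0.0891] v [-0.0665 -0.0656  0.0615  0.0638]
top u [-0.0003  0.0003  0.0903  0.0913] v [-0.0639 -0.0623  0.0647  0.0654]
```

```bash
python3 -m inch '[1.1,0,0,0,0,0,0,0,0,1.5,0,0,0,0,0,0,2,0,0,0,0,0,0,1,0,0,0,0,0,0,0.25,0,0,0,0,1,0,0,0,0,0,0,1,0,0,0,0,0,0,0.8,0,0,0,0,0,0,0,0,0,0,0,0,0]' 20
python3 -c "
from h import *
u=np.array([np.cos(np.radians(12.8)),np.sin(np.radians(12.8))]); w=np.array([.6155,-.1725])
plan(*(w-u*.023),.0665,12.8)"
```

```text
time_s: 8.82
ee_pos: [0.5897, -0.178, 0.069]
eef_rot: [3.141, -0.0, 0.224]
force: [-0.7, -1.0, -2.3]
grip_width: 0.022
cm [0.34 0.03 0.25] wz 0.0 t 8.82 F [-0.7 -1.  -2.3] grip 0.022
```

Not in contact yet. I lower to the counter and push gently.

```bash
python3 -m inch '[0,0,0.2,0,0,0,0,0,0,0.05,0,0,0,0,0,0,0,0,0,0,0]' 20
python3 -m inch '[0.15,0.02,0,0,0,0,0,0.1,0,0,0,0,0,0,0,0,0,0,0,0,0]' 20
python3 -m inch '[0.1,0,0,0,0,0,0,0,0,0,0,0,0,0]' 20
python3 -m inch '[0.1,0,0,0,0,0,0,0,0,0,0,0,0,0]' 20
python3 -c "
from h import *
u=np.array([np.cos(np.radians(12.8)),np.sin(np.radians(12.8))]); w=np.array([.6155,-.1725])
plan(*(w-u*.023),.0665,12.8)"
```

```text
time_s: 9.2
ee_pos: [0.589, -0.1783, 0.0665]
eef_rot: [3.142, 0.0, 0.223]
force: [-0.3, -0.4, -1.9]
grip_width: 0.0215
time_s: 9.57
ee_pos: [0.5917, -0.1779, 0.0664]
eef_rot: [3.142, 0.0, 0.223]
force: [0.9, -0.7, -2.3]
grip_width: 0.0218
time_s: 9.82
ee_pos: [0.5926, -0.1776, 0.0664]
eef_rot: [-3.142, 0.0, 0.223]
force: [-0.6, 0.4, -1.6]
grip_width: 0.0219
time_s: 10.07
ee_pos: [0.5931, -0.1776, 0.0664]
eef_rot: [-3.141, 0.001, 0.223]
force: [-4.7, -0.5, 1.0]
grip_width: 0.0216
cm [-0.    0.   -0.01] wz -0.0 t 10.07 F [-4.7 -0.5  1. ] grip 0.0216
```

Contact (−4.7 N) comes exactly where expected. I press a little more to square the pack, then look.

```bash
python3 -m inch '[0.08,0,0,0,0,0,0,0,0,0,0,0,0,0]' 20
python3 - <<'E'
from h import *
print(ctrl.get_obs()["moment"])
p,d=ctrl.camera("side"); save("side3.png",p)
cv2.imwrite("pics/crop4.png",cv2.resize(p[190:310,260:420,::-1],(800,600),interpolation=cv2.INTER_CUBIC))
E
```

```text
time_s: 10.32
ee_pos: [0.5932, -0.1775, 0.0664]
eef_rot: [-3.141, 0.003, 0.223]
force: [-9.8, -1.0, 3.4]
grip_width: 0.0218
[-0.3787541   2.26564844  0.11079208]
```

View pics/crop4.png

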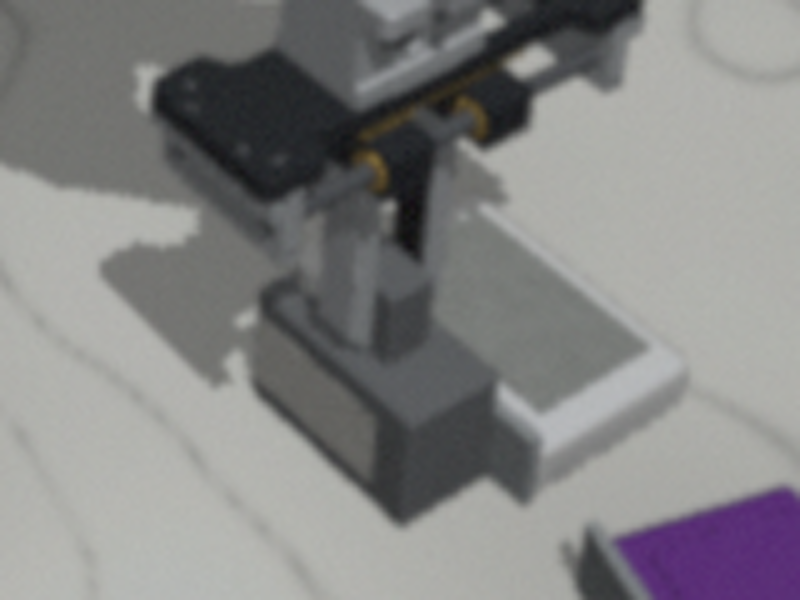

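The long side sits flush on the plate, with the pack's near edge at crop (405,520) and plate edge at (540,470). I ease off to light contact, let go, and let it stand for more than a second.

```bash
python3 -m inch '[-0.1,0,0,0,0,0,0,0,0,0,0,0,0,0,0,0,0,0,0,0,0.5,0,0,0,0,0,0,0.5,0,0,0,0,0,0,0.5,0,0,0,0,0,0,0.5,0,0,0,0,0,0,0.5,0,0,0,0,0,0,0.5,0,0,0,0,0,0,0.5,0,0,0,0,0,0,0.5,0,0,0,0,0,0,0.5,0,0,0,0,0,0,0.5,0,0,0,0,0,0,0.5,0,0,0,0,0,0,0.5,0,0,0,0,0,0,0.5,0,0,0,0,0,0,0.5]' 20
python3 - <<'E'
from h import *
np.set_printoptions(precision=4,suppress=True)
a=np.radians(12.8);u=np.array([np.cos(a),np.sin(a),0]);v=np.array([-u[1],u[0],0]); w=np.array([.6155,-.1725,.019])
for n in("side","top"):
    p,d=ctrl.camera(n); save(n+"4.png",p); C=cloud(n,d).reshape(-1,3); C=C[~np.isnan(C[:,0])]
    L=(C-w)@np.c_[u,v]; k=(L[:,0]>-.06)&(L[:,0]<0.004)&(abs(L[:,1])<.06)&(C[:,2]>.042)&(C[:,2]<.0635); L=L[k]
    print(n,k.sum(),"u",np.percentile(L[:,0],[.5,2,98,99.5]),"v",np.percentile(L[:,1],[.5,2,98,99.5]))
    if len(L)>50: print(cv2.minAreaRect((L*1000).astype(np.float32)))
    print("proj corners",proj(n,[w-u*.046+v*s*.046+[0,0,.041] for s in(1,-1)]))
a,b=cv2.imread("pics/side4.png"),cv2.imread("pics/top4.png")
cv2.imwrite("pics/crop5.png",np.hstack([cv2.resize(a[200:320,270:370],(400,480),interpolation=3),cv2.resize(b[120:240,290:390],(400,480),interpolation=3)]))
E
```

```text
time_s: 12.38
ee_pos: [0.5934, -0.1775, 0.0664]
eef_rot: [3.142, 0.0, 0.223]
force: [-0.2, -0.7, 0.2]
grip_width: 0.0468
side 670 u [-0.0484 -0.048  -0.0024 -0.0014] v [-0.0475 -0.0469  0.0418  0.0432]
((-24.65335464477539, -1.1826133728027344), (47.96113204956055, 93.82319641113281), 0.21793575584888458)
proj corners [[310.8505 246.674 ]
 [342.087  274.607 ]]Traceback (most recent call last):
  File "<stdin>", line 7, in <module>
    return _quantile_unchecked(
        a, q, axis, out, overwrite_input, method, keepdims, weights)
    return _ureduce(a,
                    func=_quantile_ureduce_func,
    ...<5 lines>...
                    overwrite_input=overwrite_input,
                    method=method)
    r = func(a, **kwargs)
    result = _quantile(arr,
                       quantiles=q,
    ...<2 lines>...
                       out=out,
                       weights=wgt)
    slices_having_nans = np.isnan(arr[-1, ...])
                                  ~~~^^^^^^^^^
IndexError: index -1 is out of bounds for axis 0 with size 0
```

The pack stood freely for about 1.7 s. By side depth it is aligned within 0.2°, flush and centred to about 1 mm after removing the camera bias seen on the reader. Next I regrip, back off, lift a little and turn a quarter turn so the cap end faces the plate.

```bash
python3 -m inch '[0,0,0,0,0,0,0.5,0,0,0,0,0,0,0.5,0,0,0,0,0,0,0,0,0,0,0,0,0,0,0,0,0,0,0,0,0,0,0,0,0,0,0,0,0,0,0,0,0,0,0,0,0,0,0,0,0,0,0,0,0,0,0,0,0]' 20
python3 -m inch '[-0.5,0,0,0,0,0,0,-1.5,0,-0.5,0,0,0,0,-2.5,0,-1,0,0,0,0,-0.5,0,0,0,0,0,0,0,0,0,0,0,0.1745,0,0,0,0,0,0,0.1745,0,0,0,0,0,0,0.1745,0,0,0,0,0,0,0.1745,0,0,0,0,0,0,0.1745,0,0,0,0,0,0,0.1745,0,0,0,0,0,0,0.1745,0,0,0,0,0,0,0.1745,0,0,0,0,0,0,0.1745,0,0,0,0,0,0,0,0]' 20
python3 -c "
from h import *
u=np.array([np.cos(np.radians(12.8)),np.sin(np.radians(12.8))]); w=np.array([.6155,-.1725])
plan(*(w-u*.050),.0675,-77.2)"
```

```text
time_s: 13.6
ee_pos: [0.5932, -0.1775, 0.0664]
eef_rot: [-3.141, 0.001, 0.223]
force: [-4.8, -0.9, 2.0]
grip_width: 0.022
time_s: 15.35
ee_pos: [0.5449, -0.1884, 0.081]
eef_rot: [-3.142, 0.0, -1.346]
force: [0.1, 0.5, -2.5]
grip_width: 0.022
cm [ 0.02 -2.23  1.35] wz 0.001 t 15.35 F [ 0.1  0.5 -2.5] grip 0.022
```

```bash
python3 -m inch '[0,-1,0.5,0,0,0,0,0,-0.8,0.5,0,0,0,0,0,-0.4,0.3,0,0,0,0,0,0,0.15,0,0,0,0,0,0,0,0,0,0,0]' 20
python3 -m inch '[0,-0.15,0,0,0,0,0,0,-0.1,0,0,0,0,0,0,0,0,0,0,0,0]' 20
python3 -c "
from h import *
u=np.array([np.cos(np.radians(12.8)),np.sin(np.radians(12.8))]); w=np.array([.6155,-.1725])
plan(*(w-u*.046),.0665,-77.2)"
```

```text
time_s: 15.98
ee_pos: [0.5659, -0.1837, 0.0669]
eef_rot: [3.141, 0.0, -1.347]
force: [-0.4, 0.7, -1.8]
grip_width: 0.022
time_s: 16.35
ee_pos: [0.5685, -0.1831, 0.067]
eef_rot: [-3.142, -0.0, -1.347]
force: [-0.2, 0.0, -2.1]
grip_width: 0.0221
cm [ 0.   -0.21  0.05] wz -0.0 t 16.35 F [-0.2  0.  -2.1] grip 0.0221
```

```bash
python3 -m inch '[0,-0.1,0.05,0,0,0,0,0,-0.05,0,0,0,0,0,0,0,0,0,0,0,0]' 20
python3 -m inch '[0,-0.05,0,0,0,0,0,0,0,0,0,0,0,0]' 20
python3 -m inch '[0,-0.05,0,0,0,0,0,0,0,0,0,0,0,0]' 20
python3 -c "
from h import *
u=np.array([np.cos(np.radians(12.8)),np.sin(np.radians(12.8))]); w=np.array([.6155,-.1725])
plan(*(w-u*.046),.0665,-77.2)"
```

```text
time_s: 16.73
ee_pos: [0.57, -0.1828, 0.0664]
eef_rot: [3.142, 0.0, -1.347]
force: [0.3, -1.0, -2.1]
grip_width: 0.0216
time_s: 16.98
ee_pos: [0.5704, -0.1827, 0.0664]
eef_rot: [3.142, 0.0, -1.348]
force: [-0.3, -0.2, -3.3]
grip_width: 0.0218
time_s: 17.23
ee_pos: [0.5707, -0.1827, 0.0665]
eef_rot: [3.141, 0.0, -1.348]
force: [-4.8, -1.6, 0.4]
grip_width: 0.022
cm [-0.  0. -0.] wz -0.0 t 17.23 F [-4.8 -1.6  0.4] grip 0.022
```

```bash
python3 -m inch '[0,-0.05,0,0,0,0,0,0,0,0,0,0,0,0,0,0.07,0,0,0,0,0,0,0,0,0,0,0,0,0,0,0,0,0,0.6,0,0,0,0,0,0,0.6,0,0,0,0,0,0,0.6,0,0,0,0,0,0,0.6,0,0,0,0,0,0,0.6,0,0,0,0,0,0,0.6]' 20
python3 -m inch '[0,0,-1,0,0,0,0.6,0,0,-2.5,0,0,0,0.6,0,0,-4,0,0,0,0.6,0,0,-5,0,0,0,0.6,0,4,-2,0,0,0,0.6,0,5,0,0,0,0,0.6,0,5,0,0,0,0,0.6,0,5,0,0,0,0,0.6,0,4,0,0,0,0,0.6,0,0,0,0,0,0,0.6]'
python3 - <<'E'
from h import *
np.set_printoptions(precision=4,suppress=True)
a=np.radians(12.8);u=np.array([np.cos(a),np.sin(a),0]);v=np.array([-u[1],u[0],0]); w=np.array([.6155,-.1725,.019])
for n in("side","top"):
    p,d=ctrl.camera(n); save(n+"5.png",p); C=cloud(n,d).reshape(-1,3); C=C[~np.isnan(C[:,0])]
    L=(C-w)@np.c_[u,v]; k=(L[:,0]>-.12)&(L[:,0]<0.004)&(abs(L[:,1])<.06)&(C[:,2]>.042)&(C[:,2]<.0635)
    R=(L[:,0]>-.01)&(L[:,0]<.11)&(abs(L[:,1])<.08)&(C[:,2]>.015)&(C[:,2]<.036); R=L[R]
    L=L[k]; print(n,k.sum())
    if len(L)>50: print("pack",cv2.minAreaRect((L*1000).astype(np.float32)),np.percentile(L,[1,99],axis=0)); print("reader",cv2.minAreaRect((R*1000).astype(np.float32)))
    for l in("twin_pack","bottle","pack_grip"):
        for q in ctrl.place_of(n,l)[:2]: print(l,round(q["score"],2),np.round(q["centre"],1),pt(n,q["centre"],d)[0])
a,b=cv2.imread("pics/side5.png"),cv2.imread("pics/top5.png")
cv2.imwrite("pics/crop5.png",np.hstack([cv2.resize(a[190:310,270:370],(400,480),interpolation=3),cv2.resize(b[120:240,290:390],(400,480),interpolation=3)]))
E
```

```text
time_s: 18.48
ee_pos: [0.3456, -0.234, 0.2128]
eef_rot: [-3.14, -0.002, -1.35]
force: [0.7, 0.9, -0.2]
grip_width: 0.0563
side 790
pack ((-47.08007049560547, -2.571748733520508), (49.75651168823242, 94.14930725097656), 88.140380859375) [[-0.0935 -0.025 ]
 [-0.0038  0.0211]]
reader ((40.23644256591797, -1.2696533203125), (101.02001953125, 131.43667602539062), 0.9236035943031311)
twin_pack 0.49 [204.1 214.4] [ 0.3273 -0.2713  0.3324]
pack_grip 0.59 [325. 252.] [ 0.5612 -0.193   0.0954]
top 461
pack ((-44.17461395263672, -7.096656799316406), (95.16908264160156, 105.7063217163086), 0.09245920926332474) [[-0.0914 -0.0239]
 [ 0.0013  0.0246]]
reader ((41.86149978637695, 0.555084228515625), (101.6130599975586, 130.6083984375), 0.4099050462245941)
twin_pack 0.56 [236.8 256.1] [0.422  0.1027 0.0623]
bottle 0.59 [175.2 250.1] [0.4356 0.2448 0.0965]
pack_grip 0.76 [352.3 194.6] [ 0.5608 -0.1778  0.097 ]$: bad value
```

View pics/crop5.png

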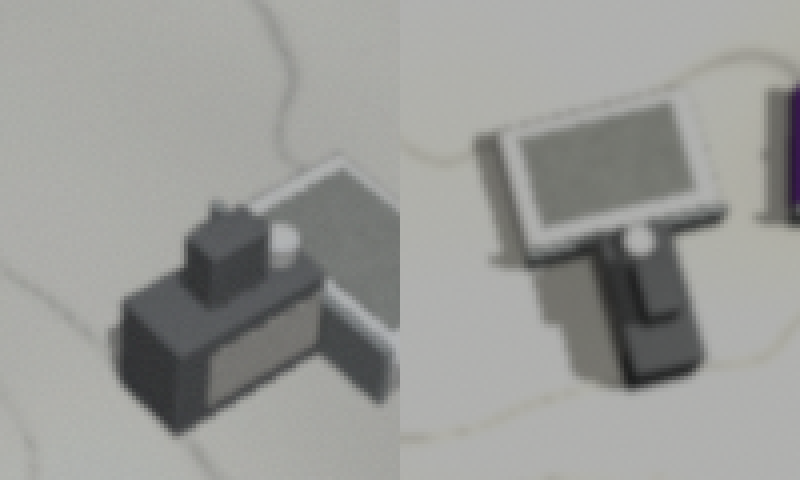

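The "bad value" line means my first call, the release, was refused because I miscounted its numbers. The fingers therefore only opened during the lift. The picture shows the pack still standing with its cap end at the plate, at crop (285,240) left and (640,238) right. It may be off by about 1–2°, so I go back, regrip, square it up and release properly.

```bash
python3 -m inch '[0,-3,0,0,0,0,0.6, 0,-5,0,0,0,0,0.6, 0,-5,0,0,0,0,0.6, 0,-5,0,0,0,0,0.6, 0,-5,0,0,0,0,0.6, 0,0,0,0,0,0,0.6]' 20
python3 -c "
from h import *
plan(.5706,-.1827,.0664,-77.2)"
```

```text
time_s: 19.62
ee_pos: [0.5729, -0.1811, 0.2097]
eef_rot: [3.14, 0.001, -1.345]
force: [-0.4, 0.4, 0.4]
grip_width: 0.0564
cm [ 0.1   0.25 14.33] wz 0.002 t 19.62 F [-0.4  0.4  0.4] grip 0.0564
```

```bash
python3 -m inch '[0,0,3,0,0,0,0.6, 0,0,4,0,0,0,0.6, 0,0,2,0,0,0,0.6, 0,0,0,0,0,0,0.6, 0,0,0,0,0,0,0.6]' 20
python3 -c "
from h import *
plan(.5706,-.1827,.0664,-77.2)"
```

```text
time_s: 20.25
ee_pos: [0.5712, -0.1828, 0.1227]
eef_rot: [-3.14, -0.001, -1.348]
force: [-0.0, 0.1, 0.6]
grip_width: 0.0561
cm [-0.03  0.05  5.63] wz -0.0 t 20.25 F [-0.   0.1  0.6] grip 0.0561
```

```bash
python3 -m inch '[0,0.05,2.5,0,0,0,0.6, 0,0,2,0,0,0,0.6, 0,0,1.1,0,0,0,0.6, 0,0,0,0,0,0,0.6, 0,0,0,0,0,0,0, 0,0,0,0,0,0,0, 0,0,0,0,0,0,0, 0,0,0,0,0,0,0, 0,0,0,0,0,0,0, 0,0,0,0,0,0,0, 0,0,0,0,0,0,0, 0,0,0,0,0,0,0]' 20
python3 -m inch '[0,-0.05,0,0,0,0,0, 0,0,0,0,0,0,0]' 20
```

```text
time_s: 21.75
ee_pos: [0.5706, -0.1827, 0.0657]
eef_rot: [-3.141, -0.0, -1.347]
force: [-1.5, 0.3, 4.8]
grip_width: 0.022
time_s: 22.0
ee_pos: [0.5707, -0.1827, 0.0657]
eef_rot: [3.141, 0.0, -1.348]
force: [-5.3, -1.1, 6.7]
grip_width: 0.0219
```

```bash
python3 -m inch '[0,-0.03,0,0,0,0,0, 0,0,0,0,0,0,0, 0,0.06,0,0,0,0,0, 0,0,0,0,0,0,0, 0,0,0,0,0,0,0.6, 0,0,0,0,0,0,0.6, 0,0,0,0,0,0,0.6, 0,0,0,0,0,0,0.6, 0,0,0,0,0,0,0.6, 0,0,0,0,0,0,0.6, 0,0,0,0,0,0,0.6, 0,0,0,0,0,0,0.6]' 20
```

```text
time_s: 23.5
ee_pos: [0.5707, -0.1826, 0.0655]
eef_rot: [-3.142, -0.0, -1.348]
force: [0.3, -0.1, 0.9]
grip_width: 0.0568
```

Released (56.8 mm opening, no force). I retreat upward and check.

```bash
python3 -m inch '[0,0,-1,0,0,0,0.6, 0,0,-2.5,0,0,0,0.6, 0,0,-4,0,0,0,0.6, 0,0,-5,0,0,0,0.6, 0,0,-2,0,0,0,0.6, 0,4,0,0,0,0,0.6, 0,5,0,0,0,0,0.6, 0,5,0,0,0,0,0.6, 0,5,0,0,0,0,0.6, 0,4,0,0,0,0,0.6, 0,0,0,0,0,0,0.6, 0,0,0,0,0,0,0.6]'
python3 - <<'E'
from h import *
np.set_printoptions(precision=4,suppress=True)
a=np.radians(12.8);u=np.array([np.cos(a),np.sin(a),0]);v=np.array([-u[1],u[0],0]); w=np.array([.6155,-.1725,.019])
for n in("side","top"):
    p,d=ctrl.camera(n); save(n+"6.png",p); C=cloud(n,d).reshape(-1,3); C=C[~np.isnan(C[:,0])]
    L=(C-w)@np.c_[u,v]; z=C[:,2]; k=(L[:,0]>-.12)&(L[:,0]<0.004)&(abs(L[:,1])<.035)&(z>.042)&(z<.0635); L0=L[k]
    print(n,k.sum(),"pack",cv2.minAreaRect((L0*1000).astype(np.float32)),np.percentile(L0,[1,99],axis=0))
    b=(z>.054)&(z<.0635)&k   # long-side edges of body top by slices
    for e,q in(("lo",2),("hi",98)):
        xs=np.arange(-.085,-.01,.01); ys=[np.percentile(L[b&(abs(L[:,0]-x)<.006)][:,1],q) if (b&(abs(L[:,0]-x)<.006)).sum()>8 else np.nan for x in xs]; ok=~np.isnan(ys)
        f=np.polyfit(xs[ok],np.array(ys)[ok],1); print(e,"deg",np.degrees(f[0]))
    d0=np.load(n+"0.npy"); C0=cloud(n,d0).reshape(-1,3)
    for nm,c in(("twin",(.415,.088)),("jar",(.44,.245))):
        for X in(C0,C):
            Q=X[(abs(X[:,0]-c[0])<.075)&(abs(X[:,1]-c[1])<.07)&(X[:,2]>.03)&(X[:,2]<.12)]; print(nm,len(Q),np.nanmedian(Q,axis=0))
print(ctrl.get_obs()["time_s"],ctrl.get_obs()["ee_pos"])
a,b=cv2.imread("pics/side6.png"),cv2.imread("pics/top6.png")
cv2.imwrite("pics/crop6.png",np.hstack([cv2.resize(a[130:310,190:370],(400,400),interpolation=3),cv2.resize(b[120:240,290:410],(400,400),interpolation=3)]))
E
```

```text
time_s: 25.0
ee_pos: [0.3469, -0.2337, 0.2111]
eef_rot: [-3.141, -0.001, -1.348]
force: [0.7, 0.2, -0.2]
grip_width: 0.0562
side 795 pack ((-47.19099044799805, -1.2866554260253906), (47.982810974121094, 93.93485260009766), 89.95841979980469) [[-0.0935 -0.0247]
 [-0.0041  0.0211]]
lo deg -0.24879427052836556
hi deg -29.508642116874974
twin 1123 [0.4174 0.0839 0.0564]
twin 120 [0.4308 0.0754 0.0524]
jar 848 [0.4434 0.2458 0.0768]
jar 0 [nan nan nan]
top 454 pack ((-43.956295013427734, 2.2985000610351562), (95.10722351074219, 50.19988250732422), 0.442477285861969) [[-0.0909 -0.0219]
 [ 0.      0.0245]]
lo deg -0.8962565572007392
hi deg -0.004319231813068157
twin 1057 [0.4218 0.1053 0.0594]
twin 1051 [0.4216 0.1053 0.0595]
jar 620 [0.4464 0.2591 0.1036]
jar 622 [0.4465 0.2591 0.1036]
25.1 [ 0.3471 -0.2334  0.2106]
  return np.nanmean(a, axis, out=out, keepdims=keepdims)
```

View pics/crop6.png

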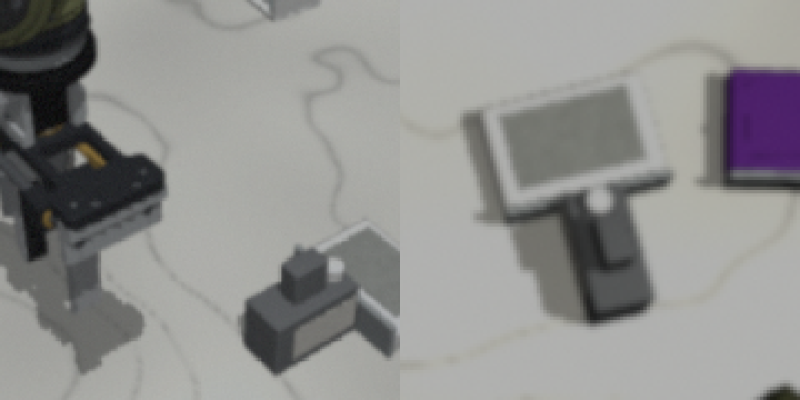

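The pack stands with its capped end flush on the plate, cap at crop (335,267) left and (600,200) right. Its yaw is within about 0.5°, and its lateral bias matches the reader's own. The bystanders have not moved in the top depth. Handing in.

```bash
python3 -c "
from station import ctrl
print(ctrl.hand_in())"
```

```text
the job is handed in; nothing more can be done
None
```

The pack now stands, let go, with its capped narrow end against the reader's plate and centred on the window. I handed in at about 25 s of the 48 s allowed; `ctrl.hand_in()` gives no verdict.

- **First scan:** I set a long side against the plate and felt contact of about 5–10 N. I opened the fingers, and the pack stood still for at least 1.7 s. The side camera showed it aligned to about 0.2° and centred to about 1 mm.
- **Quarter turn:** I gripped it again, backed off, lifted about 15 mm, turned it 90° and pressed the capped end lightly against the plate.
- **A slip on my side:** My first release command was refused because I miscounted its numbers, so the fingers only opened as the arm was lifting. The pack stayed standing but looked about 2° off. I went back, gripped it, squared it against the plate and released it properly.

**Last checks:**
- **Alignment:** the side camera puts the pack within 0.1° of the plate and the top camera within about 0.5°, though single-edge fits scattered by up to 0.9° (one side-camera fit gave a meaningless value).
- **Centring:** the side camera puts it at the reader's centre to about 0.1 mm. The top camera was about 1–2 mm off, which is within the calibration error.
- **Other containers:** the top depth shows the twin pack and jar unmoved. The arm hid them from the side camera in the last view, so that camera could not confirm it.

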